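# Throw out the drive and hold the creaser's guard open

### The job

Get the creasing machine ready for a look at its rollers: with the guard still shut, throw the lever on the clutch box over from its near notch into its far notch, then lift the machine's self-closing guard by its bar to 50 degrees open (within about 5 degrees) and keep it there. Finish while still holding the guard at that angle with the gripper - it falls shut if let go - and leave the things lying about where they are.

Things in the scene. Friction and masses are not known exactly. Their poses are not given: they have to be found in the camera images.
- machine: The creasing machine, fixed to the desk: grey body 250 x 280 mm, 155 mm high, two rollers under a hinged guard, thin sheet rest (top 56 mm high) along its front. Origin at the middle of its footprint, on the desk; x points from its front (robot side) to its back, y to its left along the hinge line, z up.
- guard_bar (a point): Middle of the guard's round steel bar handle: 12 mm thick, 140 mm long, along the machine's y (the point's y), on two 10 mm arms 65 mm either side of its middle, 60 mm out from the guard's front edge, free air all round (about 90 mm down to the sheet rest when shut). It turns with the guard, 210 mm from the hinge line; level with it (155 mm high) when shut.
- guard_hinge (a point): Middle of the guard's hinge line, fixed, at the back of the machine, 100 mm behind the machine's origin (its +x) and 155 mm high; the line runs along the machine's y. Its axes turn with the guard.
- guard (a joint): Guard angle in rad: 0 shut (level), 0.873 = 50 degrees, stop at 1.4. A 150 x 250 mm grey frame, clear window, about 0.5 kg; its front swings up; weight and a weak spring always close it (2 to 5 N down at the bar). A thin steel quadrant stands on the machine's +y side; its one pin, dark with a ball end, points along the 50 degree line from the hinge: the guard's side edge is level with it there.
- clutch: Clutch box, fixed to the desk on the left or the right of the machine: grey, 130 x 90 mm, 90 mm high, with a bare steel gate plate on top and a lever with a ball knob standing out of it. Origin under its middle, on the desk; x points away from the robot (from the near to the far notch), z up.
- lever_knob (a point): Centre of the lever's black ball knob, 28 mm in diameter, 120 mm from the pivot, on a 10 mm steel stem. About 175 mm above the desk in either notch, 190 mm at the top of its swing.
- lever_pivot (a point): Pivot of the lever, fixed: above the clutch box's origin, 70 mm high, axis along the box's y. The knob travels in the box's x-z plane about it.
- lever (a joint): Lever angle in rad, growing away from the robot: 0 in the near notch (leans 0.5 rad from upright to the robot), 0.5 upright, 1.0 in the far notch (leans 0.5 rad away), stops at both. A spring plunger presses it home in either notch: it takes 3 to 5 N at the knob to start it out, and past upright it snaps on into the far notch by itself.
- loupe_mid (a point): Bystander: black folding loupe 36 x 30 x 43 mm standing on the counter box (the grey 120 x 90 x 70 mm fixed box without a lever on the machine's other side). Point at its mid height.
- tin_mid (a point): Bystander: ink tin 72 mm in diameter, 85 mm high; its centre.
- tape_mid (a point): Bystander: roll of tape 84 mm across, 24 mm high; its centre.
- knife_grip (a point): Bystander: ink spatula 200 mm long lying flat in front of the machine; its grip.
- wrench_grip (a point): Bystander: spanner 170 mm long lying flat; its grip.
- wash_mid (a point): Bystander: bottle 66 mm in diameter, 180 mm high; its centre.
- block_mid (a point): Bystander: wooden hand block 60 x 40 x 25 mm with a small peg; its centre.
There are look-alikes about, which are no part of the job. What is shaped like the clutch but green is not meant.

How it is judged (in metres and radians):
On the way, in this order (a step that is already met when the one before it is completed fails the run):
1. with the guard shut, the lever is in the far notch (value of joint lever above 0.92 rad and value of joint guard below 0.06 rad), for 0.2 s.
2. the guard is held at 50 degrees by the fingers (value of joint guard between 0.768 and 0.978 rad and contact force between the fingers and guard above 0.5 N), for 0.2 s.
At the end, for the whole second after the job is handed in: The guard stands still at 50 degrees open (0.873 rad, within 0.105 rad) with the fingers holding it (over 0.5 N), the lever is in its far notch (over 0.92 rad), and no bystander is more than 30 mm from where it was (all of step 2 and value of joint lever above 0.92 rad and velocity of joint guard between -0.05 and 0.05 rad/s and distance of each of loupe_mid, tin_mid, tape_mid, knife_grip, wrench_grip, wash_mid, block_mid from where it was at the start of the episode below 0.03 m); the arm keeps its last pose, push and grip.
It fails at once if the guard is lifted (over 0.12 rad) while the lever is not in the far notch (value of joint guard above 0.12 rad and value of joint lever below 0.88 rad).
It fails at once if a bystander is disturbed (moved over 40 mm) (distance of any of loupe_mid, tin_mid, tape_mid, knife_grip, wrench_grip, wash_mid, block_mid from where it was at the start of the episode above 0.04 m).
It also fails if it takes over 53 s, if anything falls off the work surface, if the arm or the gripper's body presses on something with over 40 N, if the wrist force passes 120 N, or if a joint passes its speed limit or range.

### The arm

A 7-joint arm with a two-finger parallel gripper is mounted at the origin on the work surface. World frame = base frame: x ahead of the robot, y to its left, z up, the work surface at z = 0. Lengths are in mm, angles in rad, forces in N, time in s.
With the tool pointing down it reaches from about 425 to 825 mm from the base axis. Payload 3.6 kg.
Tool frame: the origin (TCP) lies at the centre of the arm's flange, where the gripper is bolted on; the fingertips stand 173 mm ahead of it and the grasp point (between the pads) lies 155 mm ahead of it (tip_reach is the z of the fingertips in the tool frame, in mm); z points along the fingers, y is the direction in which the jaws open and shut (so a half turn about z gives the same grasp; the last joint's range is limited). The gripper opens to 85 mm and grips with 20 to 120 N. Pads are 22 mm wide; open, the fingers measure 114 mm over their backs; the gripper's body (76 mm by 85 mm) begins 54 mm behind the grasp point. The pads swing forward as they close: fully open they stand 13 mm farther back than shut.
Start: joints at [1.101, 0.615, -0.013, 1.423, 0.008, 1.103, -0.04], TCP at [278.512, -587.288, 404.697] pointing down, gripper open.
Joint ranges: [-3.12, 3.12], [-0.3, 2.06], [-1.34, 1.32], [0.26, 2.42], [-1.36, 4.5], [0.01, 1.98], [-2.84, 2.84]. Speed limits (rad/s): [2.79, 2.79, 3.14, 3.14, 3.14, 3.14, 3.14].

### API

Orientations are given as a unit quaternion [w, x, y, z].
In Python, from bench import * gives the robot as it stands. The module is installed in compiled form; this text tells all that it offers.
- The arm moves only by the tool apply_moves, never from a script. Its argument "commands" is a list of rows, each a list of 6 numbers: the shift along the tool's x, y, z in cm, then the turn, a rotation vector about the tool's x, y, z in rad. A call has 1 to 5 rows; each row is the pose to reach, as a shift and turn from the pose commanded when the call began, along the tool's axes at that moment; what a row does not reach only later rows make up. A row lasts 1/12 s, in which the tool goes at most 41.7 mm and 7.16 degrees, less where a joint would pass 70% of its speed; a pose out of reach is approached as far as the arm can. A call with a gripper value outside its range is refused whole. "hand" is the finger opening in cm, from 0 to 8.54, set as the call begins (left out, the last holds). The fingers move at their own pace and stop on an object; "grip_force" is the grip in N (left out, the last holds). Time passes only in rows, so rows that repeat a pose let the fingers close. It gives the time, the measured TCP pose, the force and the opening at its end, in the units of the state.
- get_state(): the state, without advancing time (a new reading comes with each control period).
- snapshot(name): name is "side" or "top" or "wrist"; returns a dict with "frame" (400x640x3 uint8, red, green, blue), "z_map" (400x640 float32, mm along the optical axis (not along the pixel's ray), 0 where there is no reading), "fx", "fy", "cx", "cy" (pixels), "cam_to_world" (4x4, takes a point from camera to world coordinates); the wrist camera has in their place "T_tool_cam" (4x4, takes a point from camera to tool coordinates, whose origin is the TCP and whose axes are the flange's). Camera axes: x right, y down, z forward; pixel columns grow to the right and rows downward; lengths in mm; the calibration is good to about 2 mm. A picture is of the moment at which its call begins: read the wrist's pose just before it.
- sign_off(): hands the job in, once; it reports no verdict.
The state is a dict: "clock": time; "joint_positions": joint angles; "qvel": joint speeds; "tau": joint torques, N m; "position": TCP position; "tcp_rot": TCP orientation; "ft_force": force on the tool from outside, world axes, zero at the start; "moment": the same for the moment, N m; "gripper_width": opening from 0.0 (shut) to 1.0 (fully open).
Only numpy, scipy, OpenCV 4.12 (cv2) and the standard library are available. Lean on these libraries where they do the work, as an engineer would, in place of code of your own. Each camera call takes 0.05 s, during which the arm holds its last target.

## Working session

There is one attempt and no reset: what is moved stays moved. The work goes in short steps, Python scripts to look and compute and a tool call to move; the robot and the scene stay as the last step left them, time stands still between calls to the robot, and variables do not carry over. Pictures are saved under pics/ and viewed, and the job is handed in when it is done.

Besides the shell and the picture viewer there is one more tool, called after "Request:" as a command line: name --pt "numbers of a row" for each row, then --argument value for the rest. apply_moves: Moves the arm, as the interface text tells. Its arguments: {"type":"object","properties":{"commands":{"type":"array","items":{"type":"array","items":{"type":"number"}}},"hand":{"type":"number"},"grip_force":{"type":"number"}},"required":["commands"]}

```bash
mkdir -p pics; python3 - <<'E'
from bench import *
import cv2,numpy as np
s=get_state();print({k:np.round(v,3) for k,v in s.items()})
for n in("side","top","wrist"):
    d=snapshot(n);np.savez(f"pics/{n}0.npz",**d)
    cv2.imwrite(f"pics/{n}0.png",d["frame"][:,:,::-1])
    print(n,d["fx"],d["fy"],d["cx"],d["cy"]);print(np.round(d.get("cam_to_world",d.get("T_tool_cam")),3))
E
```

```text
{'clock': np.float64(0.0), 'joint_positions': array([ 1.101,  0.616, -0.013,  1.425,  0.008,  1.103, -0.04 ]), 'qvel': array([-0.   , -0.   , -0.003,  0.   ,  0.   ,  0.001, -0.001]), 'tau': array([-1.0000e-03, -4.6922e+01,  2.5900e-01, -1.7104e+01,  1.0000e-02,
        1.0000e-02,  0.0000e+00]), 'position': array([ 278.385, -587.004,  403.5  ]), 'tcp_rot': array([-0.001,  0.976,  0.22 , -0.   ]), 'ft_force': array([-0.492, -0.126, -0.054]), 'moment': array([-0.026,  0.005, -0.057]), 'gripper_width': np.float64(1.0)}
side 468.38441402889947 468.38441402889947 318.29970574406934 191.51434598395215
[[-9.69000e-01 -1.77000e-01  1.72000e-01  2.77707e+02]
 [-2.47000e-01  7.29000e-01 -6.38000e-01  8.76060e+02]
 [-1.30000e-02 -6.61000e-01 -7.51000e-01  1.13939e+03]
 [ 0.00000e+00  0.00000e+00  0.00000e+00  1.00000e+00]]
top 413.88070189318205 413.88070189318205 313.74358236721287 198.03566201550655
[[-2.500000e-02 -9.960000e-01  8.200000e-02  4.011490e+02]
 [-1.000000e+00  2.500000e-02  3.000000e-03  1.110500e+01]
 [-5.000000e-03 -8.200000e-02 -9.970000e-01  1.603936e+03]
 [ 0.000000e+00  0.000000e+00  0.000000e+00  1.000000e+00]]
wrist 308.9352610498179 308.9352610498179 319.40711750075945 195.9347599256849
[[-1.0000e-03 -9.5000e-01 -3.1100e-01  8.0811e+01]
 [ 1.0000e+00 -0.0000e+00 -1.0000e-03 -7.0500e-01]
 [ 1.0000e-03 -3.1100e-01  9.5000e-01  3.0221e+01]
 [ 0.0000e+00  0.0000e+00  0.0000e+00  1.0000e+00]]
```

View pics/top0.png

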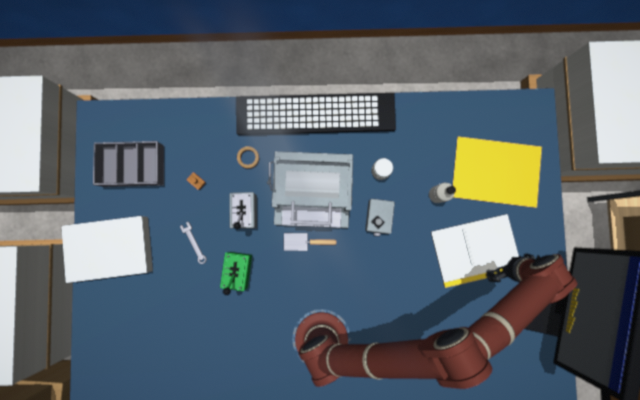

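View pics/side0.png

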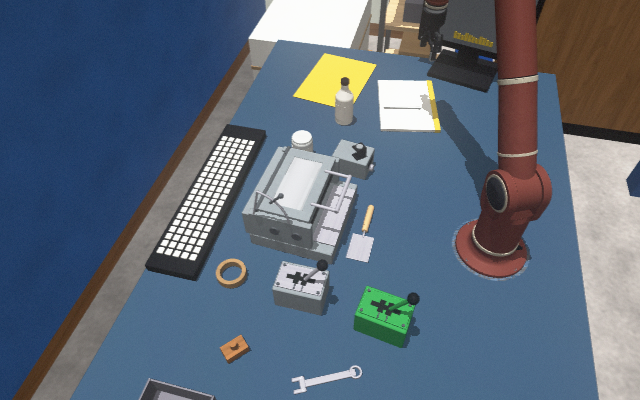

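Candidates for the clutch are the grey box (top px 242,211; side px 302,287) and the green box (top px 236,272; side px 385,315). The grey one is meant, because the green look-alike is excluded by name. The grey box at top px (380,217) has no lever, so it is the counter box. I'll confirm this in enlarged crops.

```bash
python3 - <<'E'
import cv2
t=cv2.imread("pics/top0.png");s=cv2.imread("pics/side0.png")
cv2.imwrite("pics/tc.png",cv2.resize(t[140:260,210:410],None,fx=4,fy=4,interpolation=cv2.INTER_CUBIC))
cv2.imwrite("pics/sc.png",cv2.resize(s[130:330,220:420],None,fx=3,fy=3,interpolation=cv2.INTER_CUBIC)[:600])
E
```

```text
(no output)
```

View pics/tc.png

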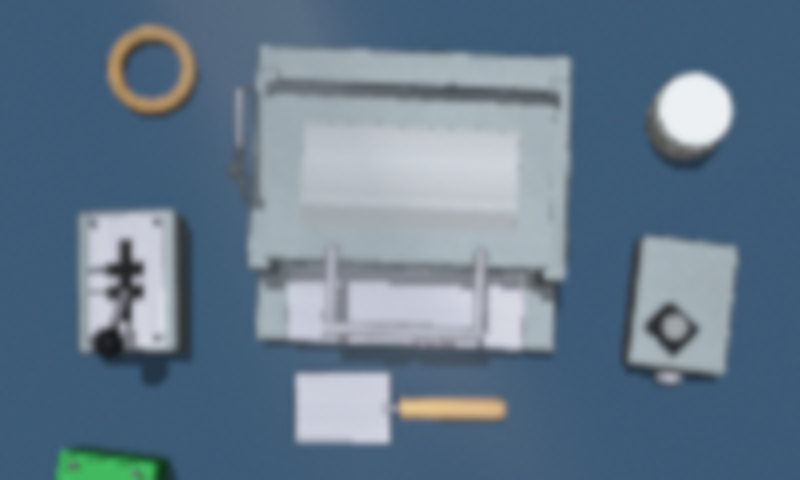

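View pics/sc.png

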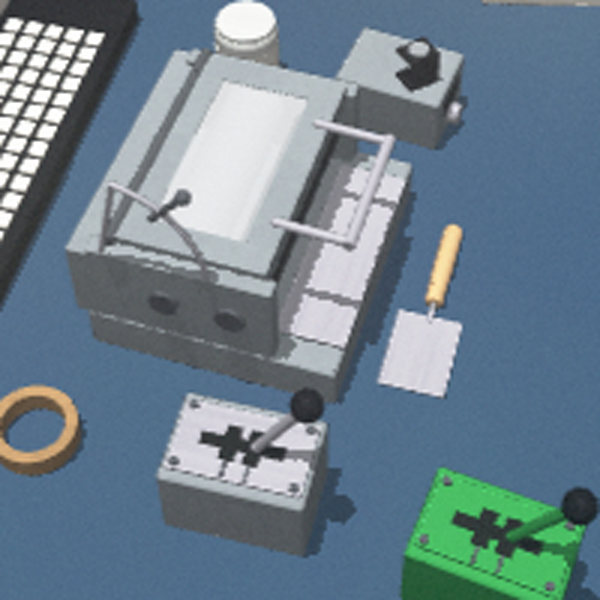

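The crops confirm it. The grey box has its knob in the near notch, at top px (237,225.7) and side px (322,265). The bar's corners are at top px about (291.5,222) and (331,224), and side px about (337,211) and (351,176). Next I measure.

```bash
cat > h.py <<'E'
import numpy as np,cv2
from scipy.spatial.transform import Rotation as R
def ray(d,u,v):
    T=d["cam_to_world"];r=np.array([(u-d["cx"])/d["fx"],(v-d["cy"])/d["fy"],1.])
    return T[:3,3],T[:3,:3]@r
def onz(d,u,v,z):
    o,r=ray(d,u,v);return o+r*(z-o[2])/r[2]
def tri(a,pa,b,pb):
    o,r=ray(a,*pa);p,q=ray(b,*pb)
    A=np.stack([r,-q],1);k=np.linalg.lstsq(A,p-o,rcond=None)[0]
    x=o+r*k[0];y=p+q*k[1];return (x+y)/2,np.linalg.norm(x-y)
E
python3 - <<'E'
from h import *
t=dict(np.load("pics/top0.npz"));s=dict(np.load("pics/side0.npz"))
def dark(d,u0,u1,v0,v1):
    f=d["frame"][v0:v1,u0:u1].astype(int);m=(f.max(2)<50).astype(np.uint8)
    n,l,st,c=cv2.connectedComponentsWithStats(m)
    return [(st[i,4],np.round(c[i]+[u0,v0],1),st[i,:4].tolist()) for i in range(1,n) if st[i,4]>5]
print(dark(t,228,258,190,236));print(dark(s,270,335,255,300))
print("knob tri",tri(t,(237,225.7),s,(322,265)),"top@175",onz(t,237,225.7,175),"side@175",onz(s,322,265,175))
for a,b in(((291.7,222.5),(337.5,210.8)),((331.5,224),(351,176.5))):
    print("bar",tri(t,a,s,b),onz(t,*a,155),onz(s,*b,155))
# machine top back corners, front corners of guard
for u,v in((275,151.8),(352.5,154.5),(272,207),(351.5,210)): print("mach",onz(t,u,v,155))
# clutch plate corners
for u,v in((230,193),(254,192.5),(230.5,228),(254.5,227.5)): print("box",onz(t,u,v,90))
# crop near bar
f=t["frame"][190:240,265:360,::-1];cv2.imwrite("pics/b1.png",cv2.resize(f,None,fx=8,fy=8,interpolation=cv2.INTER_NEAREST))
f=s["frame"][160:235,300:375,::-1];cv2.imwrite("pics/b2.png",cv2.resize(f,None,fx=8,fy=8,interpolation=cv2.INTER_NEAREST))
E
```

```text
[(np.int32(11), array([241.1, 207.2]), [11, 15, 5, 6]), (np.int32(28), array([236.8, 225.6]), [6, 33, 6, 6])]
[(np.int32(9), array([323.2, 268.8]), [51, 12, 6, 4]), (np.int32(7), array([310.4, 279.9]), [38, 24, 6, 2])]
knob tri (array([431.46862863, 282.04630439, 173.9038603 ]), np.float64(2.2562680504183867)) top@175 [430.33513463 281.63440927 175.        ] side@175 [432.41218719 282.87724462 175.        ]
bar (array([436.79068663,  93.92357541, 154.43913194]), np.float64(0.6575667481550119)) [437.1015053  93.9441149 155.       ] [436.37404581  94.32575597 155.        ]
bar (array([428.10893115, -45.34011159, 147.76299143]), np.float64(0.8034032918014979)) [428.37036184 -45.00097128 155.        ] [426.61611019 -38.66952565 155.        ]
mach [688.9496642  148.00200938 155.        ]
mach [ 672.13995961 -126.36929256  155.        ]
mach [493.12588222 161.9285914  155.        ]
mach [ 475.54487291 -116.42437525  155.        ]
box [552.72842294 322.31013131  90.        ]
box [552.32444632 233.99467472  90.        ]
box [424.28567321 321.55919235  90.        ]
box [423.90580174 233.85796887  90.        ]
```

View pics/b1.png

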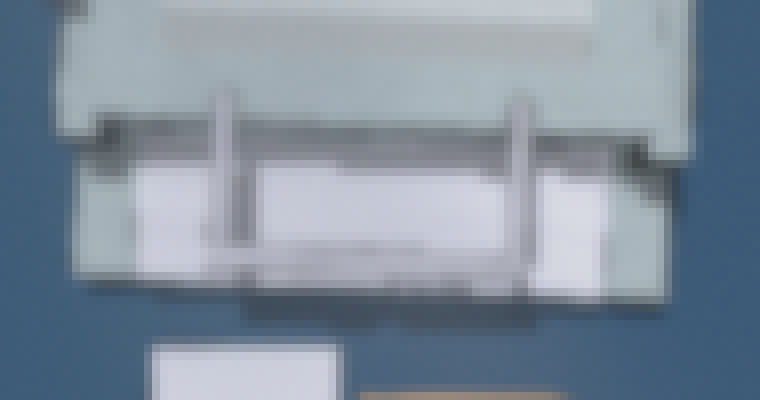

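View pics/b2.png

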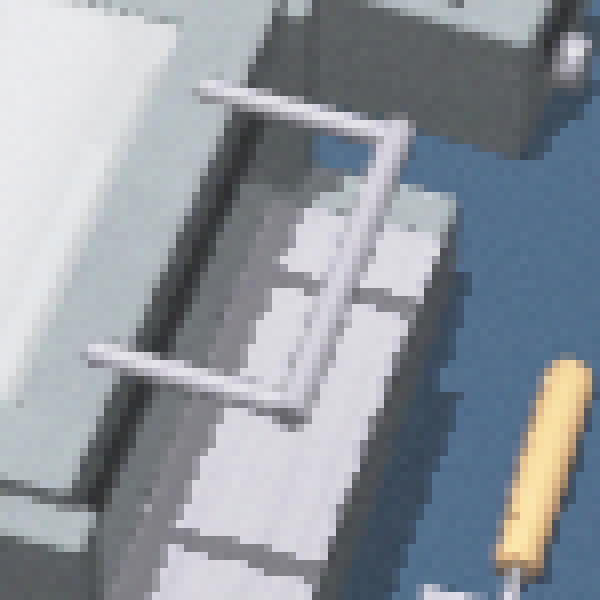

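Measured: the knob is near (431,282,175). The bar's middle is near (432,25,155), running along (0.065,0.998). The clutch box centre is (488,278), which fits the knob 57 mm behind it. I'll move up and round with the jaws turned along world x, then look again with the wrist camera.

Request:
apply_moves --pt "3.8 -0.9 -1.2 0 0 -0.106" --pt "7.6 -1.8 -2.4 0 0 -0.212" --pt "11.4 -2.7 -3.6 0 0 -0.318" --pt "15.2 -3.6 -4.8 0 0 -0.424" --pt "19 -4.5 -6 0 0 -0.53"

```text
clock: 0.57
position: [432.0, -463.8, 465.0]
tcp_rot: [-0.0, 0.883, 0.47, -0.0]
ft_force: [0.4, -0.9, -0.5]
gripper_width: 1.001
```

Request:
apply_moves --pt "3.0 0.3 0 0 0 -0.106" --pt "6.5 0.6 0 0 0 -0.212" --pt "10 0.9 0 0 0 -0.318" --pt "13.5 1.2 0 0 0 -0.424" --pt "17 1.5 0 0 0 -0.53"

```text
clock: 0.98
position: [539.7, -331.8, 464.4]
tcp_rot: [-0.0, 0.729, 0.684, -0.0]
ft_force: [-0.3, -0.6, -0.5]
gripper_width: 0.997
```

Request:
apply_moves --pt "4 -0.9 0 0 0 0" --pt "8 -1.9 0 0 0 0" --pt "12 -2.9 0 0 0 0" --pt "16 -3.9 0 0 0 0" --pt "20 -4.9 0 0 0 0"

```text
clock: 1.4
position: [502.9, -128.5, 464.5]
tcp_rot: [-0.0, 0.731, 0.683, -0.0]
ft_force: [1.0, 0.8, 0.2]
gripper_width: 1.003
```

Request:
apply_moves --pt "4 -1 0 0 0 0" --pt "8 -2 0 0 0 0" --pt "12 -3 0 0 0 0" --pt "16 -4 0 0 0 0" --pt "20 -5 0 0 0 0"

```text
clock: 1.82
position: [466.5, 74.3, 464.8]
tcp_rot: [0.0, 0.731, 0.683, -0.0]
ft_force: [1.3, 0.5, -0.8]
gripper_width: 1.001
```

Request:
apply_moves --pt "4 -1 0 0 0 0" --pt "8 -2 0 0 0 0" --pt "12 -3 0 0 0 0" --pt "16 -4 0 0 0 0" --pt "20 -5 0 0 0 0" --hand 6.5

```text
clock: 2.23
position: [430.3, 277.2, 464.7]
tcp_rot: [0.0, 0.731, 0.683, -0.0]
ft_force: [1.3, 0.1, -0.3]
gripper_width: 0.759
```

```bash
python3 - <<'E'
from bench import *
from h import *
def T(s):
    M=np.eye(4);q=s["tcp_rot"];M[:3,:3]=R.from_quat([q[1],q[2],q[3],q[0]]).as_matrix();M[:3,3]=s["position"];return M
s=get_state();d=snapshot("wrist");d["cam_to_world"]=T(s)@d["T_tool_cam"];np.savez("pics/w1.npz",**d)
cv2.imwrite("pics/w1.png",d["frame"][:,:,::-1]);print(s["position"],s["tcp_rot"])
f=d["frame"].astype(int);m=(f.max(2)<55).astype(np.uint8)
n,l,st,c=cv2.connectedComponentsWithStats(m)
for i in range(1,n):
    if st[i,4]>60: print(st[i],c[i],onz(d,*c[i],175))
E
```

```text
[430.32806454 277.21910861 464.66896385] [ 1.80520107e-04  7.30846308e-01  6.82542030e-01 -1.36870343e-04]
[ 555  110   85  200 5787] [589.73284949 183.46345257] [666.39437736 268.41633836 175.        ]
[158 138  36  26 367] [175.72479564 152.1253406 ] [312.03983542 320.40489744 175.        ]
[ 36 145  42  31 969] [ 56.79669763 160.11042312] [209.59746887 320.61883305 175.        ]
[359 149  37  26 302] [378.13576159 163.06291391] [482.4518818  299.23864051 175.        ]
[341 159  14   9  66] [346.01515152 162.18181818] [455.12168638 301.8897324  175.        ]
[307 171  30  30 691] [321.56295224 184.9146165 ] [432.9673706  283.19818954 175.        ]
[   35   247   567   153 37525] [317.76055963 351.56151899] [416.7335118  100.44269303 175.        ]
[454 250  24   8 131] [465.36641221 253.77099237] [563.53479972 206.60643945 175.        ]
[552 312  17  31 288] [560.05902778 328.90972222] [667.4877853  112.56485792 175.        ]
[624 347  16  53 103] [632.0776699  373.57281553] [756.0500832   46.72898103 175.        ]
```

View pics/w1.png

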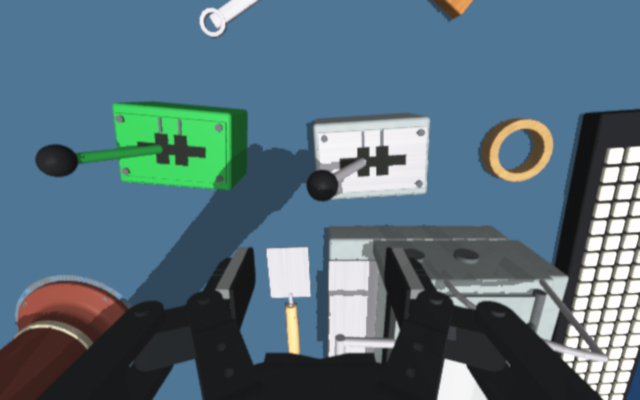

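The wrist view shows the knob at px (322,185), which puts it at (433,283). That agrees with the other cameras. I'll descend astride it, jaws along x.

Request:
apply_moves --pt "0.5 0.2 3 0 0 0" --pt "0.5 0.2 6.5 0 0 0" --pt "0.5 0.2 10 0 0 0" --pt "0.5 0.2 13 0 0 0" --pt "0.5 0.2 13.2 0 0 0"

```text
clock: 2.7
position: [432.0, 278.5, 327.5]
tcp_rot: [-0.001, 0.731, 0.683, -0.006]
ft_force: [-1.1, -0.9, -0.2]
gripper_width: 0.764
```

Request:
apply_moves --pt "0 0 0 0 0 0" --pt "0 0 0 0 0 0" --pt "0 0 0 0 0 0" --pt "0 0 0 0 0 0" --hand 3.6 --grip_force 20

```text
clock: 3.03
position: [433.9, 280.9, 334.8]
tcp_rot: [0.0, 0.731, 0.683, 0.002]
ft_force: [-0.4, -0.2, -0.1]
gripper_width: 0.423
```

```bash
cat >> h.py <<'E'
def T(s):
    M=np.eye(4);q=s["tcp_rot"];M[:3,:3]=R.from_quat([q[1],q[2],q[3],q[0]]).as_matrix();M[:3,3]=s["position"];return M
E
cat > look.py <<'E'
import sys
from bench import *
from h import *
tag=sys.argv[1]
s=get_state();print({k:np.round(s[k],3).tolist() for k in("clock","joint_positions","position","ft_force","gripper_width")})
ims=[]
for n in sys.argv[2:]:
    d=snapshot(n)
    if n=="wrist": d["cam_to_world"]=T(s)@d["T_tool_cam"]
    np.savez(f"pics/{n}{tag}.npz",**d)
    f=d["frame"][:,:,::-1]
    if n=="side": f=cv2.resize(f[100:300,200:440],None,fx=2.5,fy=2.5,interpolation=cv2.INTER_CUBIC)
    if n=="top": f=cv2.resize(f[130:270,210:410],None,fx=3.5,fy=3.5,interpolation=cv2.INTER_CUBIC)
    cv2.imwrite(f"pics/{n}{tag}.png",f)
E
python3 look.py 2 side wrist
```

```text
{'clock': 3.033, 'joint_positions': [-0.32, 0.529, -0.44, 1.885, 0.309, 0.789, -0.995], 'position': [433.928, 280.864, 334.787], 'ft_force': [-0.444, -0.179, -0.062], 'gripper_width': 0.423}
```

View pics/side2.png

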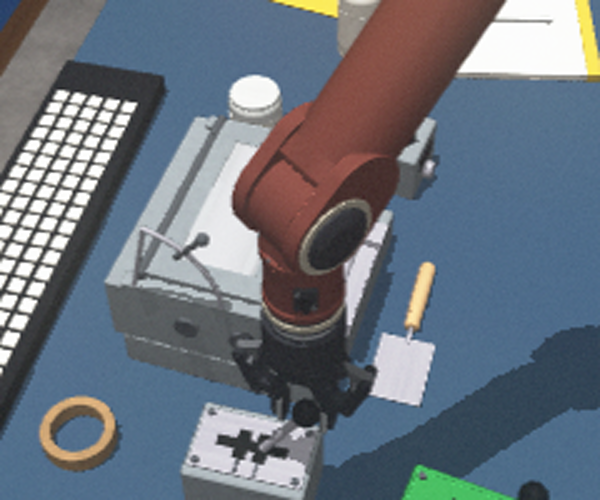

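View pics/wrist2.png

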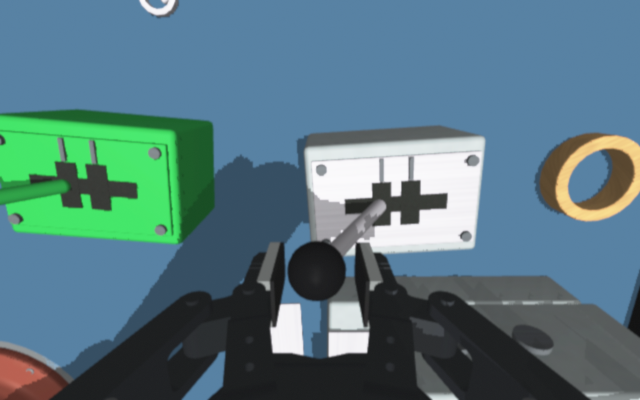

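The knob at px (317,270) sits between the pads. Now I sweep along +x.

Request:
apply_moves --pt "0.1 1.2 -0.3 0 0 0" --pt "0.15 2.4 -0.6 0 0 0" --pt "0.2 3.6 -0.9 0 0 0" --pt "0.3 4.8 -1.0 0 0 0" --pt "0.4 6 -1.0 0 0 0"

```text
clock: 3.55
position: [492.7, 281.2, 344.2]
tcp_rot: [-0.001, 0.73, 0.683, -0.0]
ft_force: [-2.2, -0.1, 1.6]
gripper_width: 0.421
```

Request:
apply_moves --pt "0.1 1.2 0 0 0 0" --pt "0.15 2.4 0.3 0 0 0" --pt "0.2 3.6 0.6 0 0 0" --pt "0.3 4.8 0.9 0 0 0" --pt "0.3 5.4 1.0 0 0 0"

```text
clock: 3.97
position: [549.1, 279.1, 333.0]
tcp_rot: [0.0, 0.731, 0.682, 0.001]
ft_force: [-0.1, -0.5, 0.3]
gripper_width: 0.423
```

Request:
apply_moves --pt "0 0 0 0 0 0" --pt "0 0 0 0 0 0" --pt "0 0 0 0 0 0"

```text
clock: 4.22
position: [546.9, 280.0, 333.2]
tcp_rot: [-0.0, 0.73, 0.683, 0.0]
ft_force: [-0.4, -0.5, -0.7]
gripper_width: 0.421
```

```bash
python3 look.py 3 wrist
```

```text
{'clock': 4.217, 'joint_positions': [-0.255, 0.665, -0.427, 1.611, 0.322, 0.936, -0.861], 'position': [546.894, 279.986, 333.174], 'ft_force': [-0.398, -0.475, -0.721], 'gripper_width': 0.421}
```

View pics/wrist3.png

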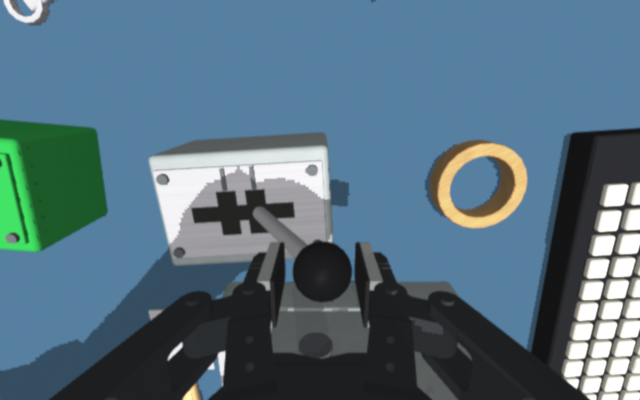

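The lever is in the far notch: the knob is centred between the pads at px (322,271), near x = 547, with no force. I'll retreat upward and go above the bar.

Request:
apply_moves --pt "0 0 -0.5 0 0 0" --pt "0 0 -3.5 0 0 0" --pt "0 0 -7 0 0 0" --pt "0 0 -10.5 0 0 0" --pt "-2 -1 -13 0 0 0" --hand 6.0

```text
clock: 4.68
position: [536.0, 263.9, 466.5]
tcp_rot: [-0.001, 0.729, 0.684, 0.004]
ft_force: [0.1, -0.3, 1.2]
gripper_width: 0.707
```

Request:
apply_moves --pt "-3.5 -1.3 0 0 0 0" --pt "-7 -2.6 0 0 0 0" --pt "-10.5 -3.9 0 0 0 0" --pt "-14 -5.2 0 0 0 0" --pt "-17.5 -6.5 0 0 0 0"

```text
clock: 5.1
position: [458.0, 89.1, 463.4]
tcp_rot: [0.0, 0.73, 0.683, 0.0]
ft_force: [1.2, -0.9, -0.4]
gripper_width: 0.699
```

Request:
apply_moves --pt "-3.3 -1.2 0 0 0 0" --pt "-6.6 -2.3 0 0 0 0" --pt "-6.6 -2.3 0 0 0 0" --pt "-6.6 -2.3 0 0 0 0"

```text
clock: 5.43
position: [431.2, 24.4, 463.4]
tcp_rot: [0.001, 0.732, 0.681, -0.0]
ft_force: [-0.6, 0.1, -0.4]
gripper_width: 0.702
```

```bash
python3 look.py 4 wrist top side
```

```text
{'clock': 5.433, 'joint_positions': [0.266, 0.237, -0.466, 1.908, 0.125, 1.024, -0.327], 'position': [431.218, 24.392, 463.406], 'ft_force': [-0.629, 0.061, -0.401], 'gripper_width': 0.702}
```

View pics/wrist4.png

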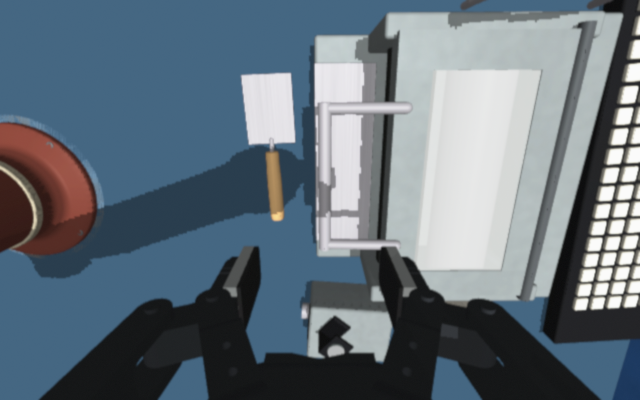

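View pics/side4.png

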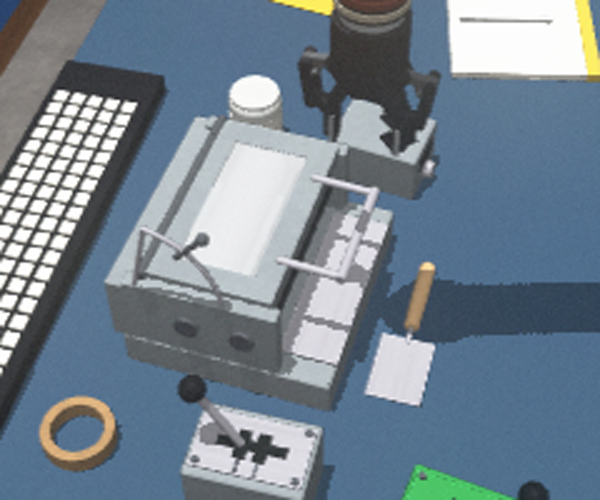

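The lever stands in its far notch, with the knob at side crop (192,388). The bar in the wrist view runs from px (323.5,104) to (323,247).

```bash
python3 - <<'E'
from h import *
d=dict(np.load("pics/wrist4.npz"));s=dict(np.load("pics/side4.npz"))
a,b=onz(d,323.8,104,155),onz(d,323,247,155);print(a,b,(a+b)/2,np.linalg.norm(a-b))
for v in (120,150,200,230):
    r=d["frame"][v,305:345].astype(int).sum(1);print(v,r.tolist()[8:30])
t=(np.array([346,275])/2.5+[200,100],np.array([377,190])/2.5+[200,100])
for p in t: print(onz(s,*p,155))
E
```

```text
[440.94276825  97.10486016 155.        ] [430.74990633 -39.88095714 155.        ] [435.84633729  28.61195151 155.        ] 137.36450988226176
120 [191, 273, 470, 651, 641, 479, 462, 521, 569, 616, 659, 681, 681, 661, 626, 588, 546, 502, 541, 656, 674, 676]
150 [184, 235, 427, 640, 644, 496, 462, 516, 564, 608, 649, 672, 674, 657, 623, 584, 541, 505, 556, 653, 669, 674]
200 [182, 195, 290, 480, 594, 481, 352, 338, 356, 373, 390, 394, 394, 382, 366, 347, 336, 403, 568, 661, 674, 676]
230 [182, 195, 294, 482, 607, 541, 449, 486, 546, 593, 629, 651, 653, 641, 615, 575, 527, 532, 643, 670, 669, 667]
[434.62353076  91.03700168 155.        ]
[427.57428897 -40.46950079 155.        ]
```

Request:
apply_moves --pt "0.2 0.3 3.5 0 0 0" --pt "0.2 0.3 7 0 0 0" --pt "0.2 0.3 10.5 0 0 0" --pt "0.2 0.3 13 0 0 0" --pt "0.2 0.3 15.2 0 0 0"

```text
clock: 6.0
position: [435.3, 29.4, 308.9]
tcp_rot: [-0.001, 0.73, 0.684, -0.0]
ft_force: [0.5, -0.3, -0.5]
gripper_width: 0.704
```

Request:
apply_moves --pt "0 0 0 0 0 0" --pt "0 0 0 0 0 0" --pt "0 0 0 0 0 0"

```text
clock: 6.25
position: [436.1, 28.8, 311.7]
tcp_rot: [0.0, 0.73, 0.683, 0.001]
ft_force: [0.1, 0.1, -0.9]
gripper_width: 0.7
```

```bash
python3 look.py 5 wrist
```

```text
{'clock': 6.25, 'joint_positions': [0.164, 0.458, -0.389, 2.116, 0.294, 0.616, -0.496], 'position': [436.085, 28.83, 311.742], 'ft_force': [0.058, 0.059, -0.892], 'gripper_width': 0.7}
```

View pics/wrist5.png

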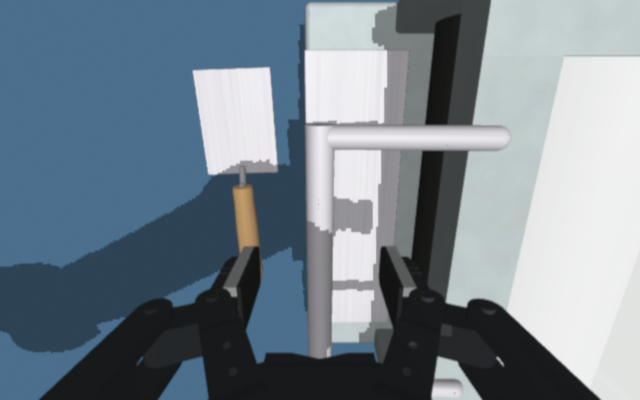

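The bar lies midway between the pads, at px u≈319 with the pads at about 245 and 395. I'll close on it.

Request:
apply_moves --pt "0 0 0 0 0 0" --pt "0 0 0 0 0 0" --pt "0 0 0 0 0 0" --pt "0 0 0 0 0 0" --pt "0 0 0 0 0 0" --hand 0.6 --grip_force 40

```text
clock: 6.72
position: [435.9, 27.6, 311.3]
tcp_rot: [0.001, 0.731, 0.683, 0.001]
ft_force: [2.0, -0.3, 0.6]
gripper_width: 0.125
```

Request:
apply_moves --pt "0 0 0 0 0 0" --pt "0 0 0 0 0 0" --pt "0 0 0 0 0 0" --pt "0 0 0 0 0 0" --pt "0 0 0 0 0 0"

```text
clock: 7.13
position: [436.0, 27.6, 311.1]
tcp_rot: [0.001, 0.731, 0.683, 0.001]
ft_force: [4.1, -1.5, 1.3]
gripper_width: 0.121
```

I have it: width 0.121, or about 10 mm. Now I lift along the 210 mm arc in 5 degree steps.

Request:
apply_moves --pt "0 0.08 -1.83 0 0 0" --pt "0 0.32 -3.65 0 0 0" --pt "0 0.72 -5.44 0 0 0" --pt "0 1.27 -7.18 0 0 0" --pt "0 1.97 -8.87 0 0 0"

```text
clock: 7.55
position: [454.5, 26.4, 399.0]
tcp_rot: [-0.001, 0.731, 0.683, -0.001]
ft_force: [5.9, 0.2, -8.4]
gripper_width: 0.124
```

```bash
python3 look.py 6 wrist
```

```text
{'clock': 7.55, 'joint_positions': [0.23, 0.353, -0.451, 1.957, 0.196, 0.876, -0.39], 'position': [454.462, 26.355, 399.043], 'ft_force': [5.902, 0.244, -8.352], 'gripper_width': 0.124}
```

View pics/wrist6.png

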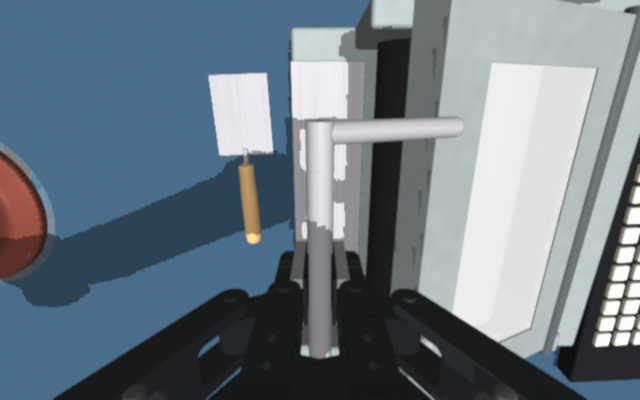

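The guard is following: the bar is in the jaws at px (319,230) and the frame is tilted. I'll lift on to 50 degrees.

Request:
apply_moves --pt "0 0.84 -1.63 0 0 0" --pt "0 1.83 -3.17 0 0 0" --pt "0 2.94 -4.63 0 0 0" --pt "0 4.18 -5.98 0 0 0" --pt "0 5.53 -7.22 0 0 0"

```text
clock: 8.02
position: [505.8, 23.5, 469.4]
tcp_rot: [-0.007, 0.73, 0.683, -0.008]
ft_force: [-12.3, 0.7, 5.7]
gripper_width: 0.122
```

Request:
apply_moves --pt "0 0 0 0 0 0" --pt "0 0 0 0 0 0" --pt "0 0 0 0 0 0" --pt "0 0 0 0 0 0" --pt "0 0 0 0 0 0"

```text
clock: 8.43
position: [505.5, 23.6, 469.6]
tcp_rot: [-0.006, 0.73, 0.683, -0.007]
ft_force: [-11.5, -0.1, 8.5]
gripper_width: 0.123
```

```bash
python3 look.py 7 wrist side top
```

```text
{'clock': 8.433, 'joint_positions': [0.235, 0.36, -0.456, 1.716, 0.171, 1.124, -0.339], 'position': [505.508, 23.56, 469.59], 'ft_force': [-11.544, -0.109, 8.544], 'gripper_width': 0.123}
```

View pics/side7.png

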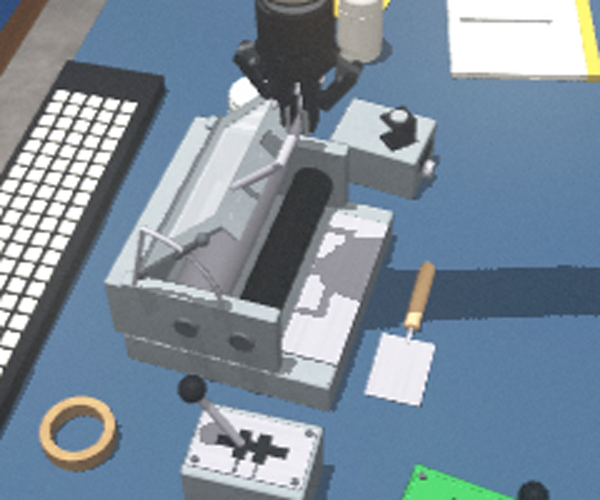

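View pics/wrist7.png

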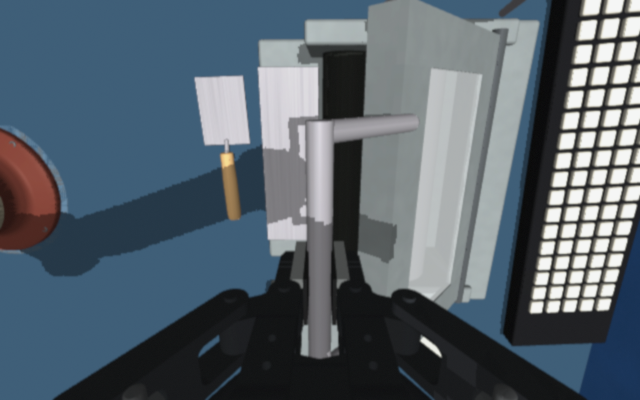

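View pics/top7.png

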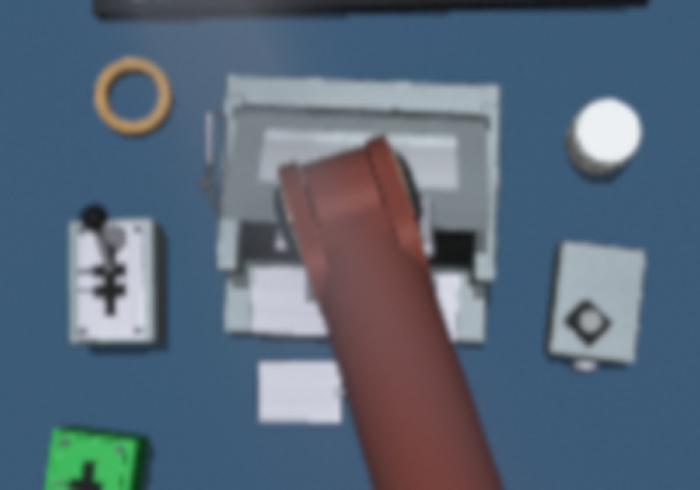

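The guard is up with the bar in the jaws, and its side edge meets the pin's ball at side crop (205,240). Next I check the angle by measurement: depth points on the bar and the guard window frame.

```bash
python3 - <<'E'
from h import *
d=dict(np.load("pics/wrist7.npz"));s=dict(np.load("pics/side7.npz"))
hx,hz=641.6,155
def P(d,u,v):
    o,r=ray(d,u,v);return o+r*float(np.median(d["z_map"][v-1:v+2,u-1:u+2]))
xa=np.array([.998,-.065])
hinge=np.array([434.5,27])+210*xa
def ang(p): 
    q=-(p[:2]-hinge)@xa;return q,p[2]-155,np.degrees(np.arctan2(p[2]-155,q)),np.hypot(q,p[2]-155)
print("hinge",hinge)
for v in(140,170,200,230): p=P(d,319,v);c=p-[0,0,6];print(p.round(1),np.round(ang(c),1))
# guard frame plane: points near window's left border (frame) 
pts=[P(d,u,v) for u,v in((395,220),(385,60),(485,60),(400,180),(415,60),(415,40),(488,40))]
for p in pts: print("frame",p.round(1),np.round(ang(p),1))
q=np.array([236,187])/2.5+[200,100]
print(tri(s,q,d,(319,124)))
f=s["frame"][180:215,235:320,::-1];f=s["frame"][135:225,240:330,::-1];cv2.imwrite("pics/z7.png",cv2.resize(f,None,fx=6,fy=6,interpolation=cv2.INTER_CUBIC))
E
```

```text
hinge [644.08  13.35]
[507.   87.  314.5] [141.6 153.5  47.3 208.8]
[506.1  74.6 314.4] [141.6 153.4  47.3 208.8]
[505.3  61.5 314.4] [141.7 153.4  47.3 208.8]
[504.3  47.5 314.3] [141.7 153.3  47.3 208.8]
frame [548.5  28.5 263.8] [ 96.3 108.8  48.5 145.3]
frame [543.5 119.4 258.6] [107.3 103.6  44.  149.2]
frame [633.9 120.8 179.7] [17.1 24.7 55.2 30. ]
frame [551.6  53.2 262.1] [ 94.9 107.1  48.5 143.1]
frame [559.5 118.3 258.4] [ 91.3 103.4  48.6 137.9]
frame [558.7 127.8 260.2] [ 92.6 105.2  48.6 140.1]
frame [634.8 134.6 179.6] [17.1 24.6 55.1 29.9]
(array([526.77915662,  99.10420271, 283.86496789]), np.float64(43.785299259282084))
```

View pics/z7.png

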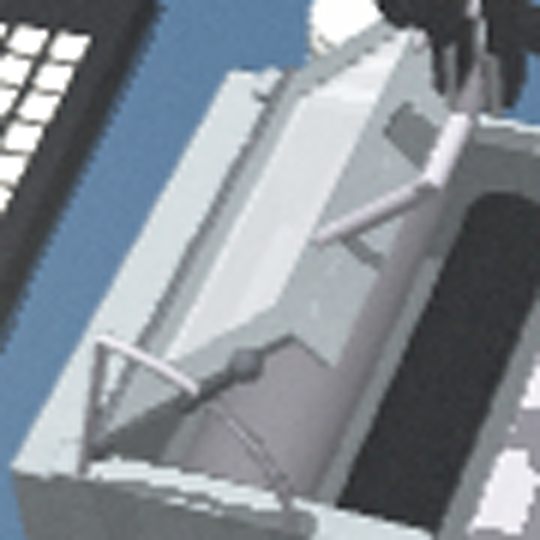

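The bar stands at about 47.3 degrees (radius 208.8 mm, against the given 210), and the frame's slope is about 47. That's within tolerance, but I'll nudge it about 2.5 degrees and take off some of the inward push.

Request:
apply_moves --pt "0 0.2 -0.3 0 0 0" --pt "0 0.4 -0.6 0 0 0" --pt "0 0.6 -0.9 0 0 0" --pt "0 0.6 -0.9 0 0 0" --pt "0 0.6 -0.9 0 0 0"

```text
clock: 9.0
position: [514.1, 22.6, 479.0]
tcp_rot: [-0.003, 0.73, 0.683, -0.004]
ft_force: [-5.7, 0.3, 1.6]
gripper_width: 0.123
```

Request:
apply_moves --pt "0 0 0 0 0 0" --pt "0 0 0 0 0 0" --pt "0 0 0 0 0 0" --pt "0 0 0 0 0 0" --pt "0 0 0 0 0 0"

```text
clock: 9.42
position: [514.1, 22.6, 479.0]
tcp_rot: [-0.003, 0.73, 0.683, -0.004]
ft_force: [-4.6, -0.2, 1.7]
gripper_width: 0.114
```

```bash
python3 look.py 8 wrist side top; python3 - <<'E'
from h import *
d=dict(np.load("pics/wrist8.npz"));s=dict(np.load("pics/side8.npz"))
def P(d,u,v):
    o,r=ray(d,u,v);return o+r*float(np.median(d["z_map"][v-1:v+2,u-1:u+2]))
xa=np.array([.998,-.065]);hinge=np.array([434.5,27])+210*xa
def ang(p): 
    q=-(p[:2]-hinge)@xa;return q,p[2]-155,np.degrees(np.arctan2(p[2]-155,q)),np.hypot(q,p[2]-155)
for v in(140,200): p=P(d,319,v);c=p-[0,0,6];print(p.round(1),np.round(ang(c),1))
# slope of frame via grid in columns 
for v in(55,220,50):
    a=[P(d,u,v) for u in range(395,500,8)];print([(round(float(p[:2]@xa)),round(float(p[2]))) for p in a])
f=s["frame"][135:225,240:330,::-1];cv2.imwrite("pics/z8.png",cv2.resize(f,None,fx=6,fy=6,interpolation=cv2.INTER_CUBIC))
E
```

```text
{'clock': 9.417, 'joint_positions': [0.234, 0.364, -0.455, 1.681, 0.171, 1.145, -0.334], 'position': [514.105, 22.644, 478.964], 'ft_force': [-4.625, -0.167, 1.74], 'gripper_width': 0.114}
[517.1  86.2 323.6] [131.5 162.6  51.  209.1]
[515.3  60.7 323.3] [131.6 162.3  51.  208.9]
[(550, 272), (555, 268), (561, 260), (568, 252), (575, 243), (583, 233), (592, 222), (603, 209), (613, 197), (626, 181), (639, 165), (649, 159), (664, 143), (671, 143)]
[(559, 262), (567, 253), (576, 240), (586, 228), (597, 215), (610, 199), (624, 182), (638, 166), (657, 143), (666, 142), (674, 142), (762, 0), (775, 0), (787, 1)]
[(550, 272), (555, 268), (561, 261), (568, 252), (575, 243), (583, 234), (592, 224), (602, 211), (612, 198), (625, 183), (638, 167), (648, 160), (663, 143), (670, 143)]
```

View pics/z8.png

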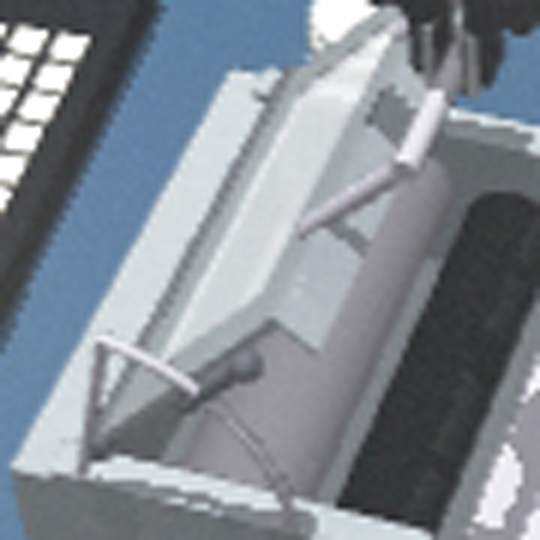

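View pics/side8.png

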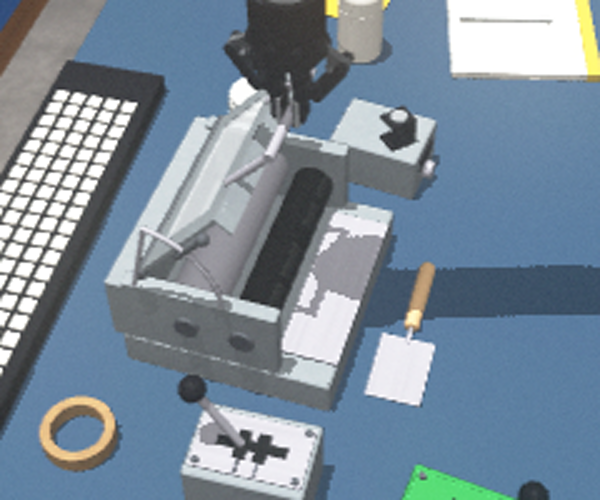

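The depth measurements give the bar at 51.0 degrees and the window slope at about 50.4. As a cross-check I'll triangulate the pin's ball.

```bash
python3 - <<'E'
from h import *
t=dict(np.load("pics/top0.npz"));s=dict(np.load("pics/side8.npz"))
xa=np.array([.998,-.065]);hinge=np.array([434.5,27])+210*xa
f=t["frame"][150:200,255:290,::-1];cv2.imwrite("pics/pin.png",cv2.resize(f,None,fx=12,fy=12,interpolation=cv2.INTER_CUBIC))
for pt in((268.6,182.9),(269,182)):
    p,e=tri(s,(280.8,195.8),t,pt);q=-(p[:2]-hinge)@xa;print(p,e,q,np.degrees(np.arctan2(p[2]-155,q)))
ya=np.array([.065,.998])
for y in(130,140,150,160):
    o,r=ray(s,280.8,195.8);k=((hinge@ya+y)-o[:2]@ya)/(r[:2]@ya);p=o+r*k;q=-(p[:2]-hinge)@xa;print(y,p,np.degrees(np.arctan2(p[2]-155,q)))
E
```

```text
[567.01098481 161.39726567 256.57439444] 1.889909126388147 86.53794942543358 49.570125305306476
[568.93690894 159.95669361 254.63680401] 0.655116405537124 84.52223996314244 49.6919448401282
130 [573.36086324 148.21647684 240.17191085] 47.02882485491637
140 [569.1800698  158.50881309 252.88762602] 49.30376412792833
150 [564.99927636 168.80114934 265.60334119] 51.168702156214756
160 [560.81848292 179.09348558 278.31905636] 52.72224024578168
```

View pics/pin.png

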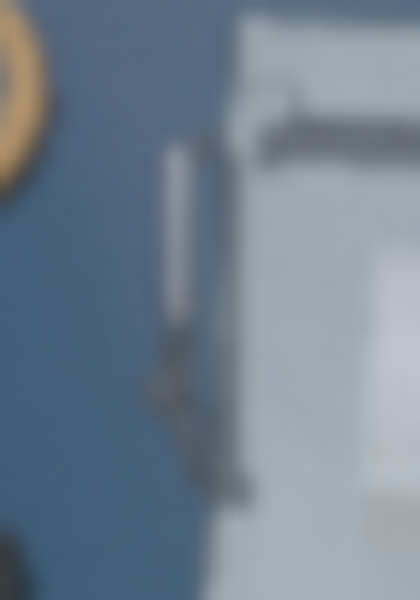

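By the same geometry the pin reads 49.6 degrees and the guard 50 to 51, so they agree. The pose is steady, so I hand in.

```bash
python3 - <<'E'
from bench import *
s=get_state();print(s["clock"],s["position"],s["ft_force"],s["gripper_width"],abs(s["qvel"]).max())
print(sign_off())
E
```

```text
9.5667 [514.09430631  22.62027907 478.96176097] [-6.36441861  0.69598085  0.84091377] 0.12256207337716432 0.0015779763224636322
the job is handed in; nothing more can be done
None
```

I threw the grey clutch box's lever from its near notch to its far notch with the guard shut. Then I gripped the guard's bar, lifted the guard to about 50 degrees, and handed the job in at 9.6 s still holding it.

- **Guard angle:** the depth points give the bar at 51.0 degrees (radius 209 mm) and the window slope at about 50.4 degrees. The pin measures 49.6 degrees in the same frame. I first stopped at about 47 degrees and corrected it. In the raw side view the guard's edge now looks slightly above the pin. I put that down to viewing angle, because the pin stands outboard of the edge.
- **Hold:** the arm was still at the end. The bar was in the jaws at width 0.12, with about 6 N at the wrist.
- **Lever:** the last side view shows it in the far notch.
- **Bystanders:** I saw no bystander move in the views I checked, but I did not measure each one. The arm hides part of the top view, and I did not look at the spanner and wooden block again.

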